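# Pin the jar holder, then unscrew the jar's lid and hold it over the mouth

### The job

The square glass jar standing in the bench holder has its twist-off lid on tight and has to be opened for refilling. First lock the holder: take the steel pin out of its wooden rest and put it all the way down through the hole in the sliding jaw, and let go of it. Then unscrew the lid anticlockwise until it comes free and lift it straight off, keeping the jar standing where it is and leaving the other containers alone, and finish while still holding the lid level, just above the jar's mouth (clear of the glass, within about 5 cm) and centred over it: do not put it down or let go.

Things in the scene. Friction and masses are not known exactly. Their poses are not given: they have to be found in the camera images.
- holder: Fixed bench jar holder: aluminium base 100 mm wide (own x), 30 mm thick, from 75 mm at -y to 165 mm at +y. A fixed grey V jaw at -y and a sliding one at +y, tops 80 mm above the table, hold the jar by two corners. Origin: on the table under the jar's axis; z up. The sliding jaw lies against the jar; unpinned it yields along +y and the jar turns; pinned, the jar turns a few degrees, then binds.
- pin_hole (a point): Centre of the top mouth of the chamfered 13 mm hole in the sliding jaw's flat steel tongue: 110 mm from the holder's origin along its +y, 38.5 mm above the table. Tongue 8 mm thick; a 12.5 mm through hole in the base lies under it (another, unused, lies 25 mm further out). Rails beside the tongue stand 12 mm above the base, 26 mm from the hole's axis along +-x; the jaw's block ends 44 mm from it.
- pin: Loose steel drop pin, upright in its wooden rest: shank 10 mm in diameter, 34 mm long, tip tapered; above it a collar 24 mm in diameter, 4 mm thick; above that a round black handle 18 mm in diameter, 42 mm tall. About 60 g. Origin: centre of the tip; z up to the handle. At the start the tip is 11 mm above the table. Fully home: collar on the tongue, tip 34 mm below pin_hole.
- rest: Fixed wooden block 75 x 75 mm, 45 mm high, with one 13 mm hole, 39 mm deep, in the middle of its top, in which the pin stands. Origin: on the table under its centre.
- jar: Empty clear glass jar, loose, about 0.35 kg: square body 62 x 62 mm, 78 mm high, corners towards its own +-x and +-y; then a sloping shoulder and a round neck 42 mm in diameter with three thread segments, rim 104 mm above its base. Origin: centre of its base, which stands on the holder's base 30 mm above the table; z up.
- jar_mouth (a point): Centre of the jar's rim, on the jar's axis, 104 mm above the jar's base (134 mm above the table).
- lid: Gold-coloured steel twist-off lid on the jar, 56 mm in diameter, 18 mm high, 50 g. Origin: centre of its lower edge; z up. While on, its lower edge is 12 mm below the rim (122 mm above the table), its top 6 mm above the rim; the jar's shoulder is 6 mm or more below the lower edge. Turning it takes 0.5 to 0.9 N m: grip the skirt with 50 N or more. It will not turn clockwise.
- lid_top (a point): Centre of the lid's top, 140 mm above the table. Three lugs under the neck's threads hold the lid; a springy seal pushes it up with 10 N. Turned anticlockwise (from above) it does not rise; it comes free after about 65 degrees: a hand holding it feels the upward force grow by 3 N or more. It stays free for some 20 degrees more, then the lugs meet the next threads. Free, it lifts straight off.
- spare_jar: Another closed jar of the same kind, loose, standing on the table; leave alone. Origin: centre of its base.
- spice: Small round spice jar with a black cap, 48 mm in diameter, 105 mm tall, loose; leave alone. Origin: centre of its base.
- tin: Food tin, 74 mm in diameter, 108 mm tall, loose; leave alone. Origin: centre of its base.
There are look-alikes about, which are no part of the job. Leave any green or pink look-alike of the jar alone.

How it is judged:
By the outcome, as a careful person would: the job done as asked, in the order asked, and still so for the second after the job is handed in, while the arm keeps its last pose, push and grip.
It also fails if it takes over 61 s, if anything falls off the work surface, if the arm or the gripper's body presses on something with over 40 N, if the wrist force passes 120 N, or if a joint passes its speed limit or range.

### The arm

A 7-joint arm with a two-finger parallel gripper is mounted at the origin on the work surface. World frame = base frame: x ahead of the robot, y to its left, z up, the work surface at z = 0. Lengths are in m, angles in rad, forces in N, time in s.
With the tool pointing down it reaches from about 0.425 to 0.875 m from the base axis. Payload 4.7 kg.
Tool frame: the origin (TCP) lies at the very end of the fingers, on their centre line; the grasp point (between the pads) lies 19 mm behind it; z points along the fingers, y is the direction in which the jaws open and shut (so a half turn about z gives the same grasp; the last joint's range is limited). The gripper opens to 87 mm and grips with 3 to 60 N. Pads are 19 mm wide; open, the fingers measure 117 mm over their backs; the gripper's body (75 mm by 190 mm) begins 51 mm behind the grasp point.
Start: joints at [1.262, 0.321, -0.07, 1.45, 0.023, 1.371, -0.057], TCP at [0.206, -0.616, 0.223] pointing down, gripper open.
Joint ranges: [-2.86, 2.86], [-0.3, 2.09], [-1.38, 1.24], [0.06, 2.45], [-1.56, 4.7], [0.09, 2.05], [-2.69, 2.69]. Speed limits (rad/s): [2.57, 2.57, 3.14, 3.14, 3.14, 3.14, 3.14].

### API

Orientations are given as a rotation vector (axis times angle).
In Python, from station import * gives the robot as it stands.
- The arm moves only by the shell command python3 -m crank 'ROWS'. ROWS is JSON, a list of rows, each a list of 7 numbers: the shift along the tool's x, y, z in m, then the turn, a rotation vector about the tool's x, y, z in degrees, then the closure in counts, from 0 (fully open) to 255 (shut). In form: [[dx, dy, dz, ax, ay, az, claw], ...]. A call has 1 to 12 rows; each row is the pose to reach, as a shift and turn from the pose commanded when the call began, along the tool's axes at that moment; what a row does not reach only later rows make up. A row lasts 1/12 s, in which the tool goes at most 41.7 mm and 7.16 degrees, less where a joint would pass 70% of its speed; a pose out of reach is approached as far as the arm can. A call with a gripper value outside its range is refused whole. The fingers move at their own pace and stop on an object; the grip force is fixed at half the most. Time passes only in rows, so rows that repeat a pose let the fingers close. It gives the time, the measured TCP pose, the force and the opening at its end, in the units of the state.
- read_state(): the state, without advancing time (a new reading comes with each control period).
- camera(name): name is "scene" or "top" or "wrist"; returns a dict with "color" (400x640x3 uint8, red, green, blue), "range_z" (400x640 float32, m along the optical axis (not along the pixel's ray), 0 where there is no reading), "intrinsics" (3x3 intrinsics, pixels), "T" (4x4, takes a point from camera to world coordinates). Camera axes: x right, y up, looking along -z (the intrinsics and any distortion apply to the point x, -y, -z); pixel columns grow to the right and rows downward; lengths in m; the calibration is good to about 2 mm. A picture is of the moment at which its call begins.
- job_done(): hands the job in, once; it reports no verdict.
The state is a dict: "time_s": time; "joint_pos": joint angles; "qvel": joint speeds; "tau": joint torques, N m; "eef_pos": TCP position; "tcp_rot": TCP orientation; "force": force on the tool from outside, world axes, zero at the start; "wrist_torque": the same for the moment, N m; "finger_gap": opening from 0.0 (shut) to 1.0 (fully open).
Only numpy, scipy, OpenCV 4.12 (cv2) and the standard library are available. Lean on these libraries where they do the work, as an engineer would, in place of code of your own. Each camera call takes 0.05 s, during which the arm holds its last target. There are 200 camera calls.

## Working session

There is one attempt and no reset: what is moved stays moved. The work goes in short steps, Python scripts to look and compute and a shell command to move; the robot and the scene stay as the last step left them, time stands still between calls to the robot, and variables do not carry over. Pictures are saved under pics/ and viewed, on a budget of 10 in all, crops included, one or two more only if the job needs it, and the job is handed in when it is done.

```bash
ls; mkdir -p pics
python3 - <<'E'
from station import *
import cv2,numpy as np
print(read_state())
for n in ("scene","top"):
    c=camera(n); np.savez('/tmp/'+n,**c)
    cv2.imwrite(f'pics/{n}0.png',c['color'][...,::-1]); print(n,c['intrinsics'],c['T'])
E
```

```text
pics
{'time_s': 0.0, 'joint_pos': array([ 1.26204916,  0.32184181, -0.07008491,  1.45170443,  0.02263192,
        1.37079438, -0.05686961]), 'qvel': array([-1.76793706e-03,  4.54326702e-04,  9.67755559e-05, -4.00989818e-04,
        1.61783529e-03, -7.15324745e-04, -1.41336728e-03]), 'tau': array([-6.39753507e-04, -4.91274047e+01, -4.04133741e-01, -3.12528992e+01,
       -6.39001513e-02,  4.35206573e-02,  1.69535642e-04]), 'eef_pos': array([ 0.20598536, -0.61589968,  0.22143454]), 'tcp_rot': array([-3.09884773e+00, -5.04726179e-01,  6.96345420e-04]), 'force': array([ 0.06939873,  0.14305493, -0.47401008]), 'wrist_torque': array([-0.01047624, -0.0280904 ,  0.01268014]), 'finger_gap': 1.0014672100755826}
scene [[374.59834336   0.         324.66601421]
 [  0.         374.59834336 196.8349983 ]
 [  0.           0.           1.        ]] [[-0.57781954 -0.55941474  0.59428926  1.11074477]
 [ 0.81593299 -0.37859231  0.43694532  0.35329268]
 [-0.01944031  0.73737576  0.67520297  0.67868133]
 [ 0.          0.          0.          1.        ]]
top [[469.46912931   0.         312.01517582]
 [  0.         469.46912931 195.64716307]
 [  0.           0.           1.        ]] [[-0.02629595  0.99328998 -0.11262119  0.49291523]
 [-0.99953684 -0.02785172 -0.01226291 -0.03452332]
 [-0.01531732  0.11224656  0.99356232  1.0998721 ]
 [ 0.          0.          0.          1.        ]]
```

View pics/scene0.png

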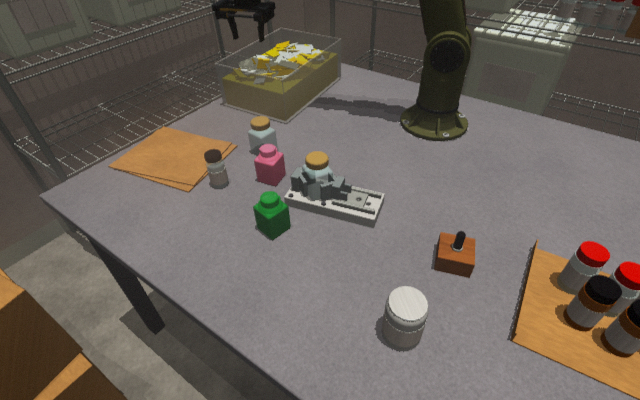

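View pics/top0.png

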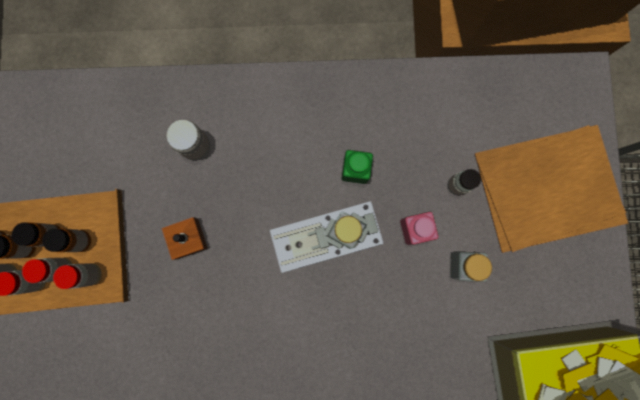

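The scene view shows the holder with the gold-lidded jar at (317,165), and the rest with the pin at (459,242). In the top view:
- Holder jar lid at (349,230).
- Pin in its rest at (181,238).
- Tongue hole near (299,243), with the unused base hole further out near (288,247).

Possible mix-ups: the spare gold-lidded jar at (478,267), the green jar at (358,166) and pink jar at (421,228), and the black spice cap at (467,180). The black and red caps on the board are at (25,234) and similar. I choose the jar at (349,230) because it is in the holder, and the pin at (181,238) because it is in the wooden block.

```bash
cat > h.py <<'E'
import numpy as np,cv2
from scipy.spatial.transform import Rotation as R
def px2w(c,u,v,z):
    K,T=c['intrinsics'],c['T']
    d=T[:3,:3]@np.array([(u-K[0,2])/K[0,0],-(v-K[1,2])/K[1,1],-1.])
    o=T[:3,3]; return o+d*(z-o[2])/d[2]
def w2px(c,p):
    K,T=c['intrinsics'],c['T']
    q=T[:3,:3].T@(np.asarray(p)-T[:3,3]); return K[0,0]*q[0]/-q[2]+K[0,2], -K[1,1]*q[1]/-q[2]+K[1,2]
def delta(s,p,yaw=None):
    """tool-axes shift from measured pose to p; yaw(deg): wanted world dir of tool y (mod 180), tool down"""
    M=R.from_rotvec(s['tcp_rot']); sh=M.inv().apply(np.asarray(p)-s['eef_pos'])
    if yaw is None: return sh
    out=[]
    for k in (0,180):
        a=np.radians(yaw+k); y=np.array([np.cos(a),np.sin(a),0]); z=np.array([0,0,-1.]); x=np.cross(y,z)
        out.append(np.degrees((M.inv()*R.from_matrix(np.c_[x,y,z])).as_rotvec()))
    return sh,out
E
python3 - <<'E'
from h import *
c=np.load('/tmp/top.npz'); im=c['color'][...,::-1]
a=cv2.resize(im[195:280,265:390],None,fx=6,fy=6,interpolation=cv2.INTER_CUBIC)[:510,:750]
cv2.imwrite('pics/crop1.png',a)
b=cv2.resize(im[210:265,155:210],None,fx=6,fy=6,interpolation=cv2.INTER_CUBIC)
cv2.imwrite('pics/crop2.png',b)
print('lid',px2w(c,349,230,.14),'hole',px2w(c,299,243,.0385),'pin',px2w(c,181,238,.091),'spare',px2w(c,478,267,.11))
E
```

```text
lid [ 0.52915442 -0.09619611  0.14      ] hole [0.50682336 0.01068324 0.0385    ] pin [0.5235531  0.26197352 0.091     ] spare [ 0.44649979 -0.36274607  0.11      ]
```

View pics/crop1.png

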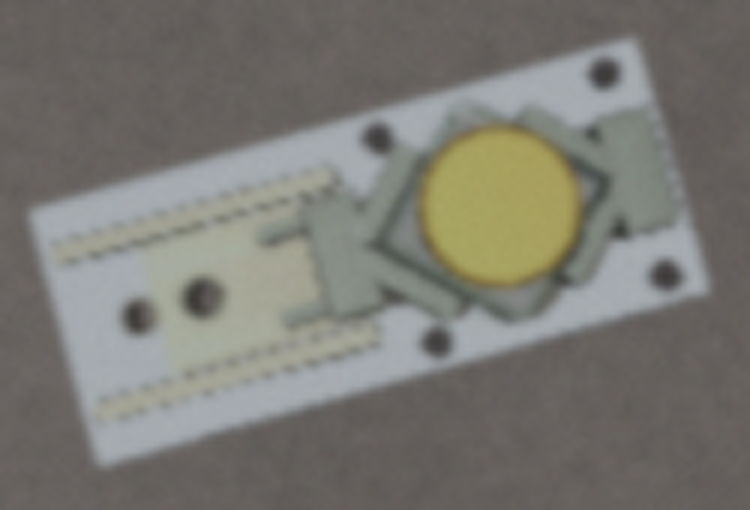

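View pics/crop2.png

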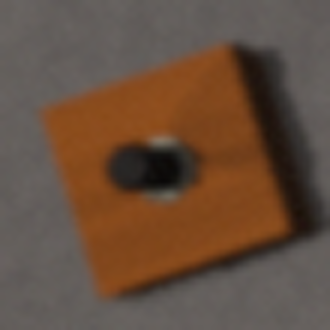

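The crops confirm the choice. Crop 1 shows the tongue hole at (202,298), the lid centre at (501,205), and the base corners at (30,212), (637,38), (710,292) and (100,465). Crop 2 shows the pin's black handle top at (130,166), leaning only by parallax, in the middle of the wooden block.

Run:
```python
from h import *
from station import *
c=np.load('/tmp/top.npz')
f=lambda x,y,u0,v0,z: px2w(c,(x+.5)/6-.5+u0,(y+.5)/6-.5+v0,z)
hole=f(202,298,265,195,.0385); lid=f(501,205,265,195,.14)
P=[f(x,y,265,195,.03)[:2] for x,y in((30,212),(637,38),(710,292),(100,465))]
ax=((P[0]-P[1])+(P[3]-P[2])); yaw=np.degrees(np.arctan2(ax[1],ax[0])); u=ax/np.linalg.norm(ax)
ctr=np.mean(P,0); org=ctr-u*.045
print('hole',hole,'lid',lid,'yaw +y',yaw,'org',org,'org->hole',org+.11*u, 'lid->hole',np.linalg.norm(hole[:2]-lid[:2]),[np.linalg.norm(P[i]-P[i-1]) for i in range(4)])
pin=f(130,166,155,210,.091); Q=[f(x,y,155,210,.045) for x,y in((44,108),(228,44),(294,235),(103,297))]
print('pin',pin,'rest',np.mean(Q,0))
s=read_state(); print(delta(s,[*pin[:2],.2],yaw+90-0))
```

```text
hole [0.50407014 0.01243606 0.0385    ] lid [ 0.53174733 -0.09441895  0.14      ] yaw +y 104.32633582634348 org [ 0.53132813 -0.09463142] org->hole [0.50410925 0.01194781] lid->hole 0.1103812421539859 [np.float64(0.09875262911483003), np.float64(0.24023312612956466), np.float64(0.09978737533549972), np.float64(0.2387165305176594)]
pin [0.5254344  0.27224005 0.091     ] rest [0.52482532 0.27222069 0.045     ]
(array([ 0.58467638, -0.74096721,  0.02283772]), [array([-7.54376167e-02,  8.59793860e-02,  9.41662891e+01]), array([-8.42877593e-02, -7.39533972e-02, -8.58336591e+01])])
```

```bash
python3 - <<'E'
from h import *
for n in('scene','top'):
    c=np.load(f'/tmp/{n}.npz'); K,T=c['intrinsics'],c['T']; z=c['range_z']
    v,u=np.mgrid[:400,:640]; q=np.stack([(u-K[0,2])/K[0,0]*z,-(v-K[1,2])/K[1,1]*z,-z],-1)@T[:3,:3].T+T[:3,3]
    m=(z>0)&(q[...,0]>.15)&(q[...,0]<.8)&(q[...,1]<-.3)&(q[...,1]>-.8)&(q[...,2]<.5)
    p=q[m]
    for x in np.arange(.15,.6,.1): print(n,round(x,2),[round(float(np.percentile(s,99)),3) if len(s:=p[(abs(p[:,0]-x)<.05)&(abs(p[:,1]-y)<.05),2])>5 else None for y in (-.35,-.45,-.55,-.65,-.75)])
E
python3 -m crank '[[0,0,-0.1,0,0,0,0],[0,0,-0.1,0,0,0,0],[0,0,-0.1,0,0,0,0],[0,0,-0.1,0,0,0,0]]'
```

```text
scene 0.15 [0.002, 0.16, 0.342, 0.307, 0.159]
scene 0.25 [0.003, 0.16, 0.348, 0.346, 0.334]
scene 0.35 [0.003, 0.003, 0.158, 0.16, 0.002]
scene 0.45 [0.112, 0.009, 0.009, 0.003, 0.003]
scene 0.55 [0.003, 0.01, 0.011, 0.01, 0.01]
top 0.15 [0.004, 0.149, 0.135, 0.132, None]
top 0.25 [0.004, 0.161, 0.16, 0.131, None]
top 0.35 [0.004, 0.004, 0.159, 0.16, 0.004]
top 0.45 [0.112, 0.01, 0.009, 0.004, 0.004]
top 0.55 [0.004, 0.011, 0.011, 0.011, 0.01]
time_s: 0.43
eef_pos: [0.2069, -0.6183, 0.3284]
tcp_rot: [3.092, 0.503, 0.003]
force: [0.9, 0.4, 0.2]
finger_gap: 1.002
```

```bash
python3 -m crank '[[0.38,-0.21,0,0,0,-40,0],[0.38,-0.21,0,0,0,-40,0],[0.38,-0.21,0,0,0,-40,0],[0.38,-0.21,0,0,0,-40,0],[0.38,-0.21,0,0,0,-40,0],[0.38,-0.21,0,0,0,-40,0],[0.38,-0.21,0,0,0,-40,0],[0.38,-0.21,0,0,0,-40,0],[0.38,-0.21,0,0,0,-40,0],[0.38,-0.21,0,0,0,-40,0],[0.38,-0.21,0,0,0,-40,0],[0.38,-0.21,0,0,0,-40,0]]'
python3 -c "
from h import *; from station import *
print(delta(read_state(),[.5252,.2722,.20],14.3))"
```

```text
time_s: 1.43
eef_pos: [0.5035, -0.2901, 0.3214]
tcp_rot: [-2.73, -1.548, -0.003]
force: [-0.1, 0.7, -0.7]
finger_gap: 0.998
(array([ 0.49325061, -0.27000247,  0.12347757]), [array([-1.17740911e-02, -2.17509871e-01, -4.52077563e+01]), array([-2.70008881e-01,  1.46159306e-02,  1.34792002e+02])])
```

```bash
python3 -m crank '[[0.493,-0.27,0.123,0,-0.2,-45.2,0],[0.493,-0.27,0.123,0,-0.2,-45.2,0],[0.493,-0.27,0.123,0,-0.2,-45.2,0],[0.493,-0.27,0.123,0,-0.2,-45.2,0],[0.493,-0.27,0.123,0,-0.2,-45.2,0],[0.493,-0.27,0.123,0,-0.2,-45.2,0],[0.493,-0.27,0.123,0,-0.2,-45.2,0],[0.493,-0.27,0.123,0,-0.2,-45.2,0],[0.493,-0.27,0.123,0,-0.2,-45.2,0],[0.493,-0.27,0.123,0,-0.2,-45.2,0],[0.493,-0.27,0.123,0,-0.2,-45.2,0],[0.493,-0.27,0.123,0,-0.2,-45.2,0]]'
python3 -c "
from h import *; from station import *
print(delta(read_state(),[.5252,.2722,.15],14.3))"
```

```text
time_s: 2.43
eef_pos: [0.5235, 0.1912, 0.2144]
tcp_rot: [1.942, 2.467, -0.007]
force: [1.0, 0.4, 0.8]
finger_gap: 1.001
(array([0.07858159, 0.02082379, 0.0640439 ]), [array([-0.12754633,  0.2588284 , -0.72256296]), array([  0.40493959,   0.19954749, 179.27686943])])
```

```bash
python3 -m crank '[[0.079,0.021,0.064,-0.1,0.2,-0.7,0],[0.079,0.021,0.064,-0.1,0.2,-0.7,0],[0.079,0.021,0.064,-0.1,0.2,-0.7,0],[0.079,0.021,0.064,-0.1,0.2,-0.7,0],[0.079,0.021,0.064,-0.1,0.2,-0.7,0],[0.079,0.021,0.064,-0.1,0.2,-0.7,0]]'
python3 - <<'E'
from h import *; from station import *
c=camera('wrist'); cv2.imwrite('pics/w1.png',c['color'][...,::-1]); np.savez('/tmp/w1',**c)
s=read_state(); print(s['eef_pos'],delta(s,[.5252,.2722,.15],14.3)); print(w2px(c,[.5252,.2722,.091]),w2px(c,s['eef_pos']))
E
```

```text
time_s: 2.93
eef_pos: [0.5262, 0.2707, 0.1513]
tcp_rot: [1.927, 2.48, -0.001]
force: [-0.9, 0.1, -0.6]
finger_gap: 0.999
[0.52665102 0.27050586 0.15186478] (array([ 0.00200078, -0.00099239,  0.00186145]), [array([ 0.07156114,  0.05985326, -0.0704588 ]), array([ 9.39804783e-02, -1.12363982e-01,  1.79929482e+02])])
(np.float64(317.8335470082392), np.float64(207.62268182052034)) (np.float64(319.06544849404594), np.float64(240.57176307781853))
```

View pics/w1.png

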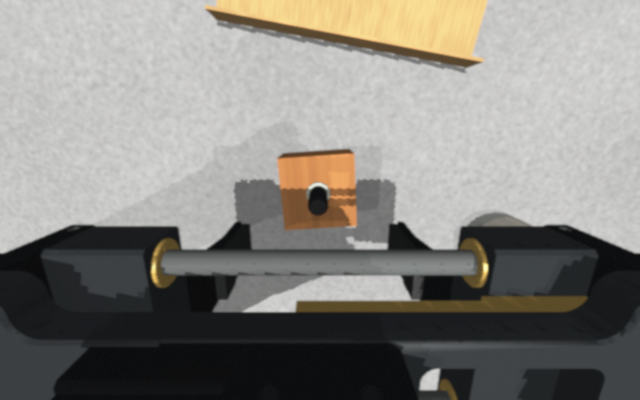

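The wrist view shows the pin's handle top at about (318,205) against a predicted (318,208), so the position is confirmed to about 1–2 mm. I'll descend and grasp.

```bash
python3 -m crank '[[0.002,-0.001,0.04,0,0,0,0],[0.002,-0.001,0.07,0,0,0,0],[0.002,-0.001,0.085,0,0,0,0],[0.002,-0.001,0.095,0,0,0,0],[0.002,-0.001,0.095,0,0,0,255],[0.002,-0.001,0.095,0,0,0,255],[0.002,-0.001,0.095,0,0,0,255],[0.002,-0.001,0.095,0,0,0,255],[0.002,-0.001,0.095,0,0,0,255],[0.002,-0.001,0.095,0,0,0,255],[0.002,-0.001,0.095,0,0,0,255],[0.002,-0.001,0.095,0,0,0,255]]'
```

```text
time_s: 3.98
eef_pos: [0.5241, 0.2744, 0.0566]
tcp_rot: [1.925, 2.482, 0.001]
force: [-0.0, -1.4, -0.1]
finger_gap: 0.485
```

```bash
python3 -m crank '[[0,0,0,0,0,0,255],[0,0,0,0,0,0,255],[0,0,0,0,0,0,255],[0,0,0,0,0,0,255],[0,0,0,0,0,0,255],[0,0,0,0,0,0,255],[0,0,0,0,0,0,255],[0,0,0,0,0,0,255]]'
```

```text
time_s: 4.65
eef_pos: [0.524, 0.2743, 0.0563]
tcp_rot: [-1.926, -2.482, -0.001]
force: [-0.2, -0.5, 0.2]
finger_gap: 0.196
```

```bash
python3 -m crank '[[0,0,-0.03,0,0,0,255],[0,0,-0.06,0,0,0,255],[0,0,-0.07,0,0,0,255],[0,0,-0.07,0,0,0,255]]'
python3 -c "
from h import *; from station import *
s=read_state();print(s['finger_gap'],delta(s,[.5029,.0143,.12],14.3))"
```

```text
time_s: 4.98
eef_pos: [0.5257, 0.2756, 0.1293]
tcp_rot: [1.924, 2.48, 0.008]
force: [0.2, -0.6, -0.9]
finger_gap: 0.199
0.19922053951329022 (array([-0.24740063, -0.08705012,  0.00856504]), [array([ 0.33791365, -0.05320925,  0.09481251]), array([ 8.35367604e-02,  5.30513263e-01, -1.79904386e+02])])
```

```bash
python3 -m crank '[[-0.247,-0.086,0.006,0.2,0,0.1,255],[-0.247,-0.086,0.006,0.2,0,0.1,255],[-0.247,-0.086,0.006,0.2,0,0.1,255],[-0.247,-0.086,0.006,0.2,0,0.1,255],[-0.247,-0.086,0.006,0.2,0,0.1,255],[-0.247,-0.086,0.006,0.2,0,0.1,255],[-0.247,-0.086,0.006,0.2,0,0.1,255],[-0.247,-0.086,0.006,0.2,0,0.1,255],[-0.247,-0.086,0.006,0.2,0,0.1,255],[-0.247,-0.086,0.006,0.2,0,0.1,255],[-0.247,-0.086,0.006,0.2,0,0.1,255]]'
python3 - <<'E'
from h import *; from station import *
s=read_state();print(s['finger_gap'],s['eef_pos'],delta(s,[.5029,.0143,.10],14.3))
w=camera('wrist');t=camera('scene');np.savez('/tmp/w2',**w);np.savez('/tmp/s2',**t)
e=s['eef_pos'];tip=e-[0,0,.0455]
print('wrist: tip,hole,handle top',w2px(w,tip),w2px(w,[.5041,.0122,.0385]),w2px(w,e+[0,0,.0345]))
print('scene: tip,hole',w2px(t,tip),w2px(t,[.5041,.0122,.0385]))
a=w['color'][...,::-1]; u,v=map(int,w2px(t,tip))
b=cv2.resize(t['color'][v-40:v+60,u-80:u+80,::-1],None,fx=4,fy=4,interpolation=cv2.INTER_CUBIC)
print('scene crop origin',u-80,v-40)
cv2.imwrite('pics/c2.png',b); cv2.imwrite('pics/w2.png',a)
E
```

```text
time_s: 5.9
eef_pos: [0.5018, 0.0157, 0.1198]
tcp_rot: [-1.922, -2.481, 0.003]
force: [-0.1, 0.4, -0.7]
finger_gap: 0.201
0.2008615450097971 [0.50180904 0.01574713 0.11982457] (array([-0.00170034,  0.00076342,  0.01981979]), [array([-0.19892806, -0.07619149,  0.17406799]), array([ 1.19565603e-01, -3.12173345e-01, -1.79825621e+02])])
wrist: tip,hole,handle top (np.float64(318.71945719747566), np.float64(215.608594134077)) (np.float64(320.3372697886359), np.float64(206.70154226841046)) (np.float64(318.0710521160589), np.float64(268.1582043375041))
scene: tip,hole (np.float64(360.6745765353854), np.float64(187.52481933970643)) (np.float64(358.34189093079004), np.float64(198.2482152795119))
scene crop origin 280 147
```

View pics/c2.png

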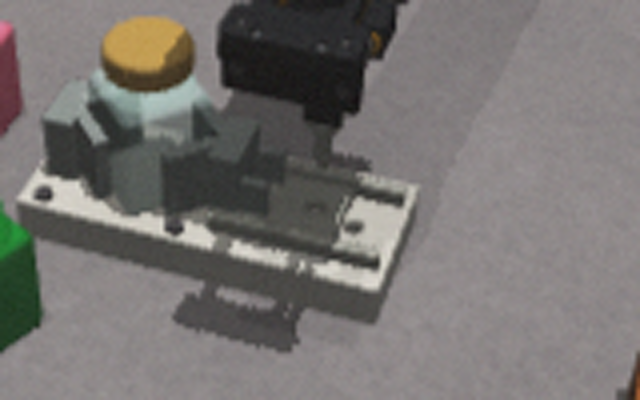

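View pics/w2.png

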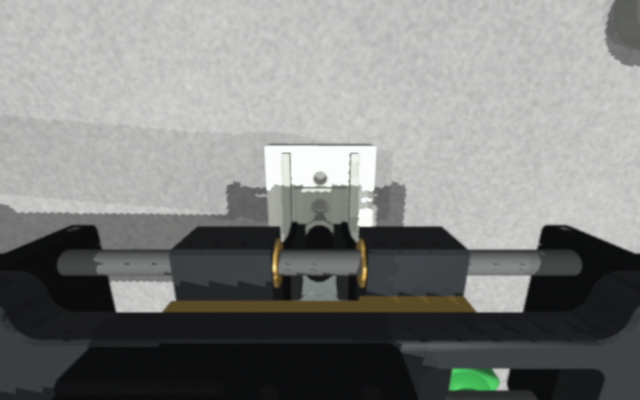

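The scene crop shows the pin tip at about (322,163), which is (360.5,187.7) in the full image. The hole is at (316,206). Both agree with the predictions within a pixel. The wrist view shows the tongue hole at (320,205), predicted (320,207), and the outer hole at (320,178). I'll enlarge around the pin.

Run:
```python
from h import *
w=np.load('/tmp/w2.npz')['color'][...,::-1][165:260,265:375]
g=np.clip((w/255.)**.5*255,0,255).astype('uint8')
cv2.imwrite('pics/w2c.png',cv2.resize(g,None,fx=6,fy=6,interpolation=cv2.INTER_CUBIC))
```

```text
(no output)
```

View pics/w2c.png

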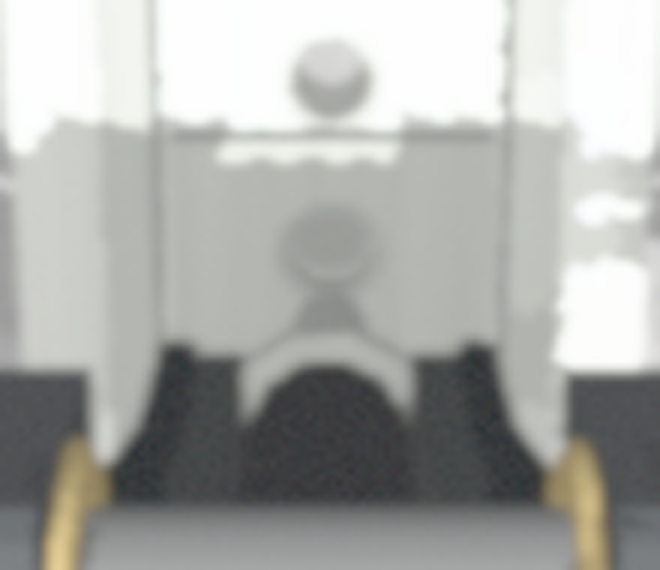

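Run:
```python
from h import *
w=np.load('/tmp/w2.npz'); e=np.array([.5018,.01575,.1198]); u=np.array([np.cos(np.radians(104.3)),np.sin(np.radians(104.3)),0]); x=np.array([u[1],-u[0],0])
for d in (-.003,-.0015,0,.0015,.003):
    b=e+d*u-[0,0,.0455]
    print(d,'tip',np.round(w2px(w,b),1),'tip far r3',np.round(w2px(w,b+.003*u),1),'collar far',[np.round(w2px(w,b+.012*u+[0,0,h]),1) for h in(.034,.038)],'handle far',[np.round(w2px(w,b+.009*u+[0,0,h]),1) for h in(.038,.08)],'lat 1mm',np.round(w2px(w,b+.001*x),1))
print('hole meas->world',px2w(w,319.7,205.5,.0385))
```

```text
-0.003 tip [318.7 219.2] tip far r3 [318.7 215.6] collar far [array([318.5, 219.9]), array([318.5, 222. ])] handle far [array([318.5, 226.4]), array([318.1, 257.4])] lat 1mm [320.  219.2]
-0.0015 tip [318.7 217.4] tip far r3 [318.7 213.8] collar far [array([318.5, 217.7]), array([318.5, 219.8])] handle far [array([318.5, 224.2]), array([318.1, 254.7])] lat 1mm [320.  217.4]
0 tip [318.7 215.6] tip far r3 [318.7 212. ] collar far [array([318.5, 215.6]), array([318.5, 217.6])] handle far [array([318.5, 222. ]), array([318.1, 252. ])] lat 1mm [320.  215.6]
0.0015 tip [318.7 213.8] tip far r3 [318.7 210.2] collar far [array([318.5, 213.4]), array([318.5, 215.4])] handle far [array([318.5, 219.8]), array([318.1, 249.2])] lat 1mm [320.  213.8]
0.003 tip [318.7 212. ] tip far r3 [318.7 208.3] collar far [array([318.6, 211.2]), array([318.5, 213.2])] handle far [array([318.5, 217.6]), array([318.1, 246.5])] lat 1mm [320. 212.]
hole meas->world [0.50324684 0.01316885 0.0385    ]
```

The handle and collar sit about 3 mm inward of the tip, so the pin leans about 4.5° in the pads, tip outward. Tilting the tool back about its y axis stands the pin upright within a millimetre of the hole axis. Then I descend with force checks.

```bash
python3 -m crank '[[0,0,0.012,0,-4.5,0,255],[0,0,0.025,0,-4.5,0,255],[0,0,0.03,0,-4.5,0,255],[0,0,0.03,0,-4.5,0,255]]'
python3 - <<'E'
from h import *; from station import *
w=camera('wrist');np.savez('/tmp/w3',**w);s=read_state();e=s['eef_pos'];print(e)
print('hole',w2px(w,[.5035,.0127,.0385]))
a=w['color'][...,::-1][165:260,265:375]; g=np.clip((a/255.)**.5*255,0,255).astype('uint8')
t=camera('scene');np.savez('/tmp/s3',**t); b=t['color'][160:225,320:430,::-1]
cv2.imwrite('pics/w3c.png',cv2.resize(np.vstack([g,b]),None,fx=3.7,fy=3.7,interpolation=cv2.INTER_CUBIC))
E
```

```text
time_s: 6.33
eef_pos: [0.5005, 0.0141, 0.0884]
tcp_rot: [1.891, 2.437, -0.08]
force: [-0.1, -0.1, -0.3]
finger_gap: 0.195
[0.50121614 0.01364589 0.08926892]
hole (np.float64(322.1896077260354), np.float64(211.92448749661253))
```

View pics/w3c.png

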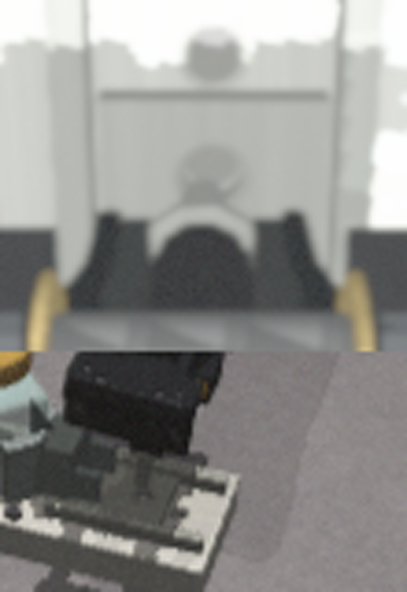

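Run:
```python
from h import *
w=np.load('/tmp/w3.npz'); a=np.radians(14.3); y=np.array([np.cos(a),np.sin(a),0]); u=np.array([-y[1],y[0],0])
h=px2w(w,322,211.5,.0385); print('hole',h)
for z in (.042,.0435):
  for d in (-.006,-.004,-.002,0): print(z,d,np.round(w2px(w,h+d*u+.003*u+[0,0,z-.0385]),1), 'collar',np.round(w2px(w,h+d*u+.012*u+[0,0,z-.0385+.034]),1),'handle',np.round(w2px(w,h+d*u+.009*u+[0,0,z-.0385+.038]),1))
```

```text
hole [0.50326023 0.01301875 0.0385    ]
0.042 -0.006 [322.  216.7] collar [322.3 225.2] handle [322.3 232.1]
0.042 -0.004 [322.  214.4] collar [322.3 222.5] handle [322.3 229.3]
0.042 -0.002 [322.  212.1] collar [322.3 219.8] handle [322.3 226.5]
0.042 0 [322.  209.7] collar [322.3 217. ] handle [322.3 223.7]
0.0435 -0.006 [322.  217.5] collar [322.3 226.2] handle [322.3 233.1]
0.0435 -0.004 [322.  215.2] collar [322.3 223.5] handle [322.3 230.3]
0.0435 -0.002 [322.  212.8] collar [322.3 220.7] handle [322.3 227.6]
0.0435 0 [322.  210.5] collar [322.3 217.9] handle [322.3 224.8]
```

```bash
python3 -m crank '[[0.0012,0.0013,0,0,1.5,0,255],[0.0012,0.0013,0,0,1.5,0,255],[0.0016,0.0013,0.005,0,1.5,0,255],[0.0020,0.0013,0.010,0,1.5,0,255],[0.0024,0.0013,0.015,0,1.5,0,255],[0.0024,0.0013,0.015,0,1.5,0,255]]'
```

```text
time_s: 6.93
eef_pos: [0.5018, 0.0152, 0.0738]
tcp_rot: [1.904, 2.451, -0.055]
force: [-0.9, 0.3, -0.5]
finger_gap: 0.201
```

```bash
python3 -m crank '[[0.0003,0,0.005,0,0.7,0,255],[0.0005,0,0.010,0,1.5,0,255],[0.0008,0,0.015,0,2.2,0,255],[0.001,0,0.02,0,2.2,0,255],[0.001,0,0.02,0,2.2,0,255]]'
```

```text
time_s: 7.35
eef_pos: [0.502, 0.0147, 0.0538]
tcp_rot: [1.925, 2.474, -0.018]
force: [-0.1, -0.1, -0.7]
finger_gap: 0.198
```

```bash
python3 -m crank '[[0,0,0.002,0,0,0,255],[0,0,0.004,0,0,0,255],[0,0,0.004,0,0,0,255]]'
```

```text
time_s: 7.6
eef_pos: [0.5027, 0.0149, 0.0508]
tcp_rot: [1.922, 2.474, -0.018]
force: [-0.2, -1.0, -1.2]
finger_gap: 0.193
```

```bash
python3 -m crank '[[0,0,0.001,0,0,0,255],[0,0,0.002,0,0,0,255],[0,0,0.002,0,0,0,255]]'
```

```text
time_s: 7.85
eef_pos: [0.503, 0.0148, 0.0498]
tcp_rot: [1.922, 2.473, -0.018]
force: [-2.5, -1.6, 4.2]
finger_gap: 0.195
```

Upward force of about 4 N at the expected seat height, so the pin is home. I'll release and rise.

```bash
python3 -m crank '[[0,0,0,0,0,0,130],[0,0,0,0,0,0,130],[0,0,0,0,0,0,130],[0,0,0,0,0,0,130],[0,0,0,0,0,0,130],[0,0,0,0,0,0,130],[0,0,-0.02,0,0,0,130],[0,0,-0.05,0,0,0,100],[0,0,-0.09,0,0,0,50],[0,0,-0.13,0,0,0,0],[0,0,-0.16,0,0,0,0],[0,0,-0.16,0,0,0,0]]'
python3 - <<'E'
from h import *; from station import *
w=camera('wrist');np.savez('/tmp/w4',**w);t=camera('scene');np.savez('/tmp/s4',**t)
s=read_state();print(s['eef_pos'],s['finger_gap'],delta(s,[.5315,-.0945,.19],314.3-180))
c=[.5037,.0126]
print('wrist: handle top home',w2px(w,[*c,.0845]),'lid',w2px(w,[.5315,-.0945,.14]),'scene handle top home',w2px(t,[*c,.0845]))
u,v=map(int,w2px(w,[*c,.06])); a=w['color'][max(v-60,0):v+60,u-80:u+80,::-1]; u,v=map(int,w2px(t,[*c,.06])); b=t['color'][v-50:v+50,u-80:u+80,::-1]
print(u-80,v-50,a.shape)
cv2.imwrite('pics/c4.png',cv2.resize(np.vstack([a,b]),None,fx=2.7,fy=2.7,interpolation=cv2.INTER_CUBIC))
E
```

```text
time_s: 8.85
eef_pos: [0.5067, 0.0179, 0.2157]
tcp_rot: [1.916, 2.466, -0.008]
force: [1.5, 0.1, 0.4]
finger_gap: 0.781
[0.50355445 0.01727392 0.21018485] 0.8744749938432816 (array([-0.11489306, -0.00049038,  0.02193479]), [array([  -0.9351766,    0.4873973, -120.0093167]), array([ 0.42207493,  0.80984156, 59.98676322])])
wrist: handle top home (np.float64(313.8687070287296), np.float64(191.03125491523807)) lid (np.float64(314.38012423723944), np.float64(311.4975978979202)) scene handle top home (np.float64(359.34942968002633), np.float64(184.3163343217097))
278 141 (120, 160, 3)
```

View pics/c4.png

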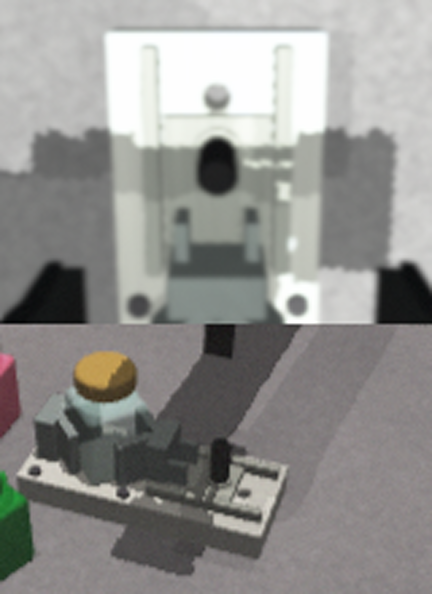

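The pin stands upright. Its handle top is at scene pixel (359.5,184), against (359.3,184.3) predicted for fully home, so it is seated. Now to the lid.

```bash
python3 -m crank '[[-0.03,0,0.0,0.4,0.8,60,0],[-0.06,0,0.01,0.4,0.8,60,0],[-0.09,0,0.02,0.4,0.8,60,0],[-0.115,0,0.022,0.4,0.8,60,0],[-0.115,0,0.022,0.4,0.8,60,0],[-0.115,0,0.022,0.4,0.8,60,0],[-0.115,0,0.022,0.4,0.8,60,0],[-0.115,0,0.022,0.4,0.8,60,0],[-0.115,0,0.022,0.4,0.8,60,0],[-0.115,0,0.022,0.4,0.8,60,0],[-0.115,0,0.022,0.4,0.8,60,0]]'
python3 - <<'E'
from h import *; from station import *
t=camera('wrist');np.savez('/tmp/w5',**t)
s=read_state();print(s['eef_pos'],s['joint_pos'],delta(s,[.5315,-.0945,.113],-45.7))
print('lid',w2px(t,[.5315,-.0945,.14]))
hsv=cv2.cvtColor(t['color'],cv2.COLOR_RGB2HSV); m=((hsv[...,0]>12)&(hsv[...,0]<32)&(hsv[...,1]>90)).astype('uint8')
n,l,st,ce=cv2.connectedComponentsWithStats(m)
for i in range(1,n):
    if st[i,4]>300: print(st[i],ce[i],px2w(t,*ce[i],.14))
E
```

```text
time_s: 9.87
eef_pos: [0.5302, -0.0943, 0.1869]
tcp_rot: [-2.906, -1.186, 0.007]
force: [0.5, -0.4, -0.9]
finger_gap: 0.999
[ 0.53041772 -0.09425635  0.18727784] [ 0.6995349   0.15319441 -0.62361814  1.75407469  0.09246114  1.26886822
 -0.74235163] (array([0.00078256, 0.00124776, 0.07427153]), [array([-0.24397449,  0.13891054,  0.10121846]), array([  -0.21807731,   -0.38301845, -179.89824172])])
lid (np.float64(320.9861607407782), np.float64(214.04711544266644))
[ 288  178   67   67 3427] [321.37700613 211.571637  ] [ 0.53318873 -0.09327298  0.14      ]
[150 238  29  51 768] [161.48567708 262.70442708] [ 0.40761652 -0.02961026  0.14      ]
[460 238  30  51 777] [476.68725869 262.75289575] [ 0.59154929 -0.21665188  0.14      ]
[ 296  295  292   18 3862] [453.10227861 305.29388918] [ 0.55216034 -0.2353167   0.14      ]
[420 379  38  21 359] [440.51253482 387.19777159] [ 0.48662419 -0.29914593  0.14      ]
```

```bash
python3 -m crank '[[0.0015,0.0012,0.03,-0.2,0.1,0,0],[0.0015,0.0012,0.055,-0.2,0.1,0,0],[0.0015,0.0012,0.07,-0.2,0.1,0,0],[0.0015,0.0012,0.074,-0.2,0.1,0,0],[0.0015,0.0012,0.074,-0.2,0.1,0,0],[0.0015,0.0012,0.074,-0.2,0.1,0,255],[0.0015,0.0012,0.074,-0.2,0.1,0,255],[0.0015,0.0012,0.074,-0.2,0.1,0,255],[0.0015,0.0012,0.074,-0.2,0.1,0,255],[0.0015,0.0012,0.074,-0.2,0.1,0,255],[0.0015,0.0012,0.074,-0.2,0.1,0,255],[0.0015,0.0012,0.074,-0.2,0.1,0,255]]'
python3 -m crank '[[0,0,0,0,0,0,255],[0,0,0,0,0,0,255],[0,0,0,0,0,0,255],[0,0,0,0,0,0,255],[0,0,0,0,0,0,255],[0,0,0,0,0,0,255]]'
python3 -c "
from h import *; from station import *
s=read_state();print(s['eef_pos'],s['force'],s['wrist_torque'],s['finger_gap'],s['joint_pos'],delta(s,[.532,-.094,.113],-45.7))"
```

```text
time_s: 10.92
eef_pos: [0.5329, -0.094, 0.115]
tcp_rot: [2.909, 1.184, 0.002]
force: [-0.5, 0.7, 2.1]
finger_gap: 0.638
time_s: 11.42
eef_pos: [0.533, -0.0941, 0.115]
tcp_rot: [2.909, 1.184, 0.002]
force: [-2.4, 0.9, 4.9]
finger_gap: 0.638
[ 0.53300319 -0.09410383  0.115     ] [-2.391417    0.88730326  4.87535343] [0.18231063 0.4358727  0.01141144] 0.6382585959161555 [ 0.68078779  0.22185202 -0.61795324  1.83774686  0.14244845  1.12456454
 -0.78470349] (array([-0.00064643, -0.0007779 ,  0.00199854]), [array([ 0.08354841, -0.02876597,  0.00238504]), array([ 4.51848762e-02,  1.31235789e-01, -1.79997561e+02])])
```

```bash
python3 -m crank '[[0,0,0,0,0,-3,255],[0,0,0,0,0,-6,255],[0,0,0,0,0,-9,255],[0,0,0,0,0,-12,255],[0,0,0,0,0,-15,255],[0,0,0,0,0,-18,255],[0,0,0,0,0,-20,255],[0,0,0,0,0,-20,255]]'
cat > st.py <<'E'
from h import *; from station import *
s=read_state();M=R.from_rotvec(s['tcp_rot']).as_matrix();print(s['eef_pos'],'F',s['force'].round(1),'M',s['wrist_torque'].round(2),s['finger_gap'],'yaw',np.degrees(np.arctan2(M[1,1],M[0,1])),'tilt',M[:2,2].round(3),'j7',s['joint_pos'][6])
E
python3 st.py
```

```text
time_s: 12.08
eef_pos: [0.5315, -0.0935, 0.1149]
tcp_rot: [-2.659, -1.669, 0.002]
force: [-6.7, 3.1, 8.7]
finger_gap: 0.636
[ 0.5315307  -0.09345181  0.11489219] F [-6.7  3.1  8.7] M [ 0.59  1.27 -0.76] 0.6356199833972949 yaw -25.762501574295243 tilt [-0.002  0.001] j7 -0.4458769561735239
```

```bash
python3 -m crank '[[0,-0.001,0,0,0,-3,255],[0,-0.001,0,0,0,-6,255],[0,-0.001,0,0,0,-9,255],[0,-0.001,0,0,0,-12,255],[0,-0.001,0,0,0,-15,255],[0,-0.001,0,0,0,-18,255],[0,-0.001,0,0,0,-20,255],[0,-0.001,0,0,0,-20,255]]';python3 st.py
python3 -m crank '[[0,0,0,0,0,-3,255],[0,0,0,0,0,-6,255],[0,0,0,0,0,-9,255],[0,0,0,0,0,-12,255],[0,0,0,0,0,-15,255],[0,0,0,0,0,-15,255]]';python3 st.py
```

```text
time_s: 12.75
eef_pos: [0.5305, -0.093, 0.1149]
tcp_rot: [-2.329, -2.105, 0.002]
force: [-7.7, 2.9, 10.4]
finger_gap: 0.638
[ 0.53046685 -0.09301008  0.11487876] F [-7.7  2.9 10.4] M [ 0.6   1.4  -0.76] 0.6376342879555684 yaw -5.764982192855356 tilt [-0.002  0.001] j7 -0.1072520111357204
time_s: 13.25
eef_pos: [0.5297, -0.0931, 0.1146]
tcp_rot: [-2.032, -2.391, 0.003]
force: [-7.7, 3.2, 9.2]
finger_gap: 0.638
[ 0.52974231 -0.0930513   0.11463309] F [-7.7  3.2  9.2] M [ 0.57  1.63 -0.79] 0.6383115592157989 yaw 9.277887092110419 tilt [-0.004  0.001] j7 0.14645221102748632
```

```bash
for i in 1 2; do python3 -m crank '[[0,0,0,0,0,-2.5,255],[0,0,0,0,0,-5,255],[0,0,0,0,0,-5,255]]'|grep zzz;python3 st.py; done
```

```text
[ 0.52955747 -0.09309579  0.11456421] F [-8.9  3.1 10.3] M [ 0.61  1.72 -0.83] 0.6360274093039037 yaw 14.249598316885645 tilt [-0.004  0.001] j7 0.230159337322167
[ 0.52934903 -0.09317969  0.11448089] F [-10.    2.8  10.1] M [ 0.58  1.87 -0.74] 0.6386478208862006 yaw 19.244109147013447 tilt [-0.005  0.001] j7 0.3141887842137509
```

```bash
for i in 1 2; do python3 -m crank '[[0,-0.0005,0,0,0,-1.5,255],[0,-0.0005,0,0,0,-3,255],[0,-0.0005,0,0,0,-3,255]]'|grep zzz;python3 st.py; done
```

```text
[ 0.52919809 -0.09323874  0.11460526] F [-8.9  3.2  9.7] M [ 0.63  1.73 -0.84] 0.638181456524886 yaw 22.201652195001163 tilt [-0.004  0.001] j7 0.3647578650957717
[ 0.52906935 -0.09327913  0.11470617] F [-8.6  1.9  9.7] M [ 0.69  1.5  -0.84] 0.632278307694314 yaw 25.208506570289508 tilt [-0.003  0.001] j7 0.4161323168295192
```

```bash
for i in 1 2 3 4; do python3 -m crank '[[0,0,0,0,0,-1.5,255],[0,0,0,0,0,-3,255],[0,0,0,0,0,-3,255]]'|grep zzz;python3 st.py; done
```

```text
[ 0.52893226 -0.09334161  0.11466689] F [-7.7  3.2  9.3] M [ 0.63  1.62 -0.84] 0.6365150652417586 yaw 28.21122184518589 tilt [-0.004  0.001] j7 0.46649847716175613
[ 0.52882925 -0.09339248  0.11462452] F [-9.5  2.8  9.8] M [ 0.61  1.66 -0.73] 0.6395610472383089 yaw 31.20361262483386 tilt [-0.004  0.001] j7 0.5167230845493637
[ 0.52868664 -0.09349151  0.11456764] F [-9.1  3.1 10.3] M [ 0.59  1.64 -0.84] 0.6352782724316364 yaw 34.201976748436685 tilt [-0.004  0.001] j7 0.56700022061206
[ 0.52860258 -0.09356402  0.11455221] F [-9.3  3.2  9.1] M [ 0.63  1.73 -0.85] 0.6408767195004673 yaw 37.19714673423241 tilt [-0.005  0.001] j7 0.617188997215755
```

Run:
```python
from h import *; from station import *
w=camera('wrist');np.savez('/tmp/w6',**w);t=camera('scene');np.savez('/tmp/s6',**t)
w5=np.load('/tmp/w5.npz'); s4=np.load('/tmp/s4.npz')
print(w2px(w,[.5315,-.0945,.14]),w2px(t,[.5315,-.0945,.14]))
r=lambda a,f:cv2.resize(a[...,::-1],None,fx=f,fy=f,interpolation=cv2.INTER_CUBIC)
A=np.hstack([r(w5['color'][150:270,250:390],2.8),r(w['color'][150:270,250:390],2.8)])
B=np.hstack([r(s4['color'][130:215,270:360],3.9)[:,:392],r(t['color'][130:215,270:360],3.9)])
B=cv2.resize(B,(A.shape[1],int(B.shape[0]*A.shape[1]/B.shape[1])))
cv2.imwrite('pics/c6.png',np.vstack([A,B])[:600]); print(A.shape,B.shape)
```

```text
(np.float64(321.14401762334955), np.float64(263.266288436372)) (np.float64(316.2929721444622), np.float64(156.88931101152843))
(336, 784, 3) (370, 784, 3)
```

View pics/c6.png

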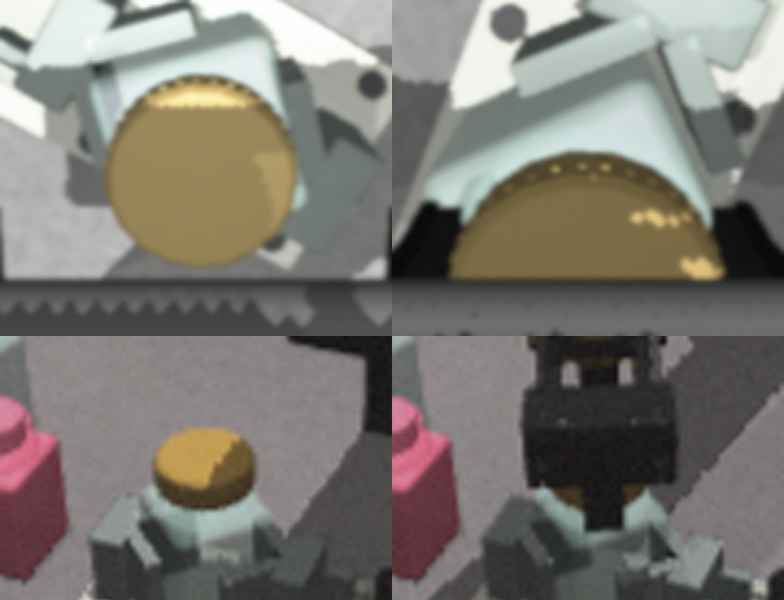

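The lid top is plain, so its rotation can't be seen; the jar is still standing in the jaws. No rise in upward force yet, so either the jar has turned slightly or there is some slip. I'll keep turning in small steps and watch Fz.

```bash
for i in 1 2 3 4; do python3 -m crank '[[0,0,0,0,0,-1.5,255],[0,0,0,0,0,-3,255],[0,0,0,0,0,-4,255],[0,0,0,0,0,-4,255]]'|grep zzz;python3 st.py; done
```

```text
[ 0.52846697 -0.09367515  0.11449815] F [-9.1  2.5 10.1] M [ 0.57  1.79 -0.8 ] 0.63668749626585 yaw 41.169100652269485 tilt [-0.005  0.001] j7 0.6836631583027015
[ 0.52833093 -0.09381738  0.11444653] F [-10.1   1.4  10.8] M [ 0.54  1.82 -0.82] 0.6388646018194896 yaw 45.16524148611322 tilt [-0.005  0.   ] j7 0.7504713992393617
[ 0.52817672 -0.09394186  0.11440653] F [-9.3  2.3  9.7] M [ 0.47  1.93 -0.87] 0.6341328366404223 yaw 49.150109156513686 tilt [-0.006  0.   ] j7 0.8170435312670556
[ 0.52919137 -0.09492222  0.11444866] F [-5.9 -1.1  8.4] M [ 0.14  1.22 -0.93] 0.6342983073276871 yaw 53.09482572098871 tilt [-0.003 -0.001] j7 0.8834735060488419
```

Turned 99° with torque steady at about 0.8 N·m and no rise in upward force, so the pads are probably slipping, with side and vertical loads using up friction. First I relax those loads and see how the lid responds vertically.

```bash
for i in 1 2; do python3 -m crank '[[0,0,-0.001,0,0,0,255],[0,0,-0.001,0,0,0,255],[0,0,-0.001,0,0,0,255]]'|grep zzz;python3 st.py; done
```

```text
[ 0.52913047 -0.09490186  0.11526176] F [-6.4  0.1  6.4] M [ 0.1   1.18 -0.95] 0.6386538124962025 yaw 53.05899949032778 tilt [-0.003 -0.   ] j7 0.8836690712447485
[ 0.52914933 -0.09488924  0.11594044] F [-4.8 -0.5  4.5] M [ 0.14  1.03 -0.99] 0.6385679564529679 yaw 53.07806563432457 tilt [-0.003 -0.   ] j7 0.8847032939745341
```

```bash
python3 -m crank '[[0.0004,-0.0003,-0.0015,0,0,0,255],[0.0004,-0.0003,-0.0015,0,0,0,255],[0.0004,-0.0003,-0.0015,0,0,0,255]]'|grep zzz;python3 st.py;  for i in 1 2; do python3 -m crank '[[0,0,0,0,0,-2,255],[0,0,0,0,0,-4,255],[0,0,0,0,0,-4,255]]'|grep zzz;python3 st.py; done
```

```text
[ 0.52909967 -0.09450141  0.11635741] F [ -0.4  -0.6 -12.2] M [-0.06 -0.02 -0.86] 0.6382911324693369 yaw 53.206526898982254 tilt [-0.002  0.   ] j7 0.8879213861662244
[ 0.52948415 -0.09464049  0.11669872] F [  0.   -0.9 -11.7] M [-0.19 -0.09 -1.07] 0.6385872400010316 yaw 57.24849790594091 tilt [-0.001 -0.   ] j7 0.9552175237026215
[ 0.52952271 -0.09466594  0.11705004] F [ -0.9  -2.  -12.1] M [-0.21  0.1  -0.95] 0.6387074670301449 yaw 61.23251857656157 tilt [-0.001 -0.   ] j7 1.0213197300049353
```

The pull now reads −12 N, so the lid is held. Earlier I was pressing down with about 10 N, equal to the seal force, which would have masked the release signal. The jump at about 97° looks like the lugs meeting the next threads. To test this, I hold a slight upward pull and turn back in small steps, watching for Fz to jump up.

```bash
python3 -m crank '[[0,0,0.0007,0,0,1.5,255],[0,0,0.0007,0,0,3,255],[0,0,0.0007,0,0,3,255]]'|grep zzz;python3 st.py;  for i in 1 2 3; do python3 -m crank '[[0,0,0,0,0,1.5,255],[0,0,0,0,0,3,255],[0,0,0,0,0,3,255]]'|grep zzz;python3 st.py; done
```

```text
[ 0.53055323 -0.09403864  0.11773008] F [-3.  -0.7 -4.6] M [ 0.02  0.4  -0.19] 0.6363929352371183 yaw 58.26541487248409 tilt [ 0.001 -0.001] j7 0.9702560451529151
[ 0.5318246  -0.09391642  0.11849706] F [-1.6 -0.7 -1.1] M [-0.03  0.15  0.02] 0.6379322158327133 yaw 55.25145608091487 tilt [ 0.004 -0.001] j7 0.9200329805720289
[ 0.5312566  -0.09357267  0.1179639 ] F [-1.7  1.6 -0. ] M [0.23 0.09 0.01] 0.6330556070799904 yaw 52.23076129123782 tilt [ 0.003 -0.   ] j7 0.86984768880108
[ 0.53081665 -0.09384381  0.11775515] F [-2.4  1.5  1.9] M [0.12 0.24 0.23] 0.6387035578502736 yaw 49.309973765170575 tilt [ 0.002 -0.001] j7 0.8211335435907438
```

```bash
for i in 1 2; do python3 -m crank '[[0,0,-0.001,0,0,0,255],[0,0,-0.001,0,0,0,255],[0,0,-0.001,0,0,0,255]]'|grep zzz;python3 st.py; done
```

```text
[ 0.53050596 -0.09407423  0.11830999] F [-1.8  0.8 -1.4] M [0.12 0.11 0.1 ] 0.6362775668261228 yaw 49.31607276586742 tilt [ 0.001 -0.   ] j7 0.8226324572269176
[ 0.53072303 -0.09410492  0.1195644 ] F [-0.9  1.1 -1.4] M [0.03 0.11 0.04] 0.6399873340670771 yaw 49.288911744892786 tilt [ 0.002 -0.001] j7 0.8230890426856179
```

```bash
for i in 1 2 3; do python3 -m crank '[[0,0,-0.001,0,0,0,255],[0,0,-0.002,0,0,0,255],[0,0,-0.002,0,0,0,255]]'|grep zzz;python3 st.py; done
```

```text
[ 0.53080694 -0.0941653   0.12177073] F [-0.8 -0.1 -0.9] M [0.17 0.03 0.02] 0.6426203316245369 yaw 49.29297477290019 tilt [ 0.002 -0.001] j7 0.8248257753820478
[ 0.53065213 -0.09427184  0.12365662] F [-1.2 -0.   0. ] M [0.15 0.11 0.  ] 0.6357146072016743 yaw 49.289689196143335 tilt [ 0.001 -0.001] j7 0.8264975819013339
[ 0.53063752 -0.09420131  0.12564376] F [-0.9  0.1 -1. ] M [ 0.08  0.09 -0.01] 0.6393727963937129 yaw 49.29325180156475 tilt [ 0.001 -0.001] j7 0.8281401875210802
```

Fz stays near −1 N (lid weight only; the jar would add −3.4 N) over 8 mm of lift, and the opening still shows the lid gripped, so the lid was free and has come off. I'll lift on and check.

```bash
python3 -m crank '[[0,0,-0.004,0,0,0,255],[0,0,-0.008,0,0,0,255],[0,0,-0.012,0,0,0,255],[0,0,-0.016,0,0,0,255],[0,0,-0.02,0,0,0,255],[0,0,-0.024,0,0,0,255],[0,0,-0.028,0,0,0,255],[0,0,-0.028,0,0,0,255],[0,0,-0.028,0,0,0,255],[0,0,-0.028,0,0,0,255]]'|grep zzz; python3 st.py
python3 - <<'E'
from h import *; from station import *
t=camera('scene');np.savez('/tmp/s7',**t);T=camera('top');np.savez('/tmp/t7',**T);W=camera('wrist');np.savez('/tmp/w7',**W)
for o,z in(('lid bottom',.158),('rim',.134)): print(o,'scene',w2px(t,[.5307,-.0942,z]),'wrist',w2px(W,[.5307,-.0942,z]),'top',w2px(T,[.5307,-.0942,z]))
r=lambda a,f:cv2.resize(a[...,::-1],None,fx=f,fy=f,interpolation=cv2.INTER_CUBIC)
a=r(t['color'][120:220,270:380],5); b=r(W['color'][150:300,230:410],1.6)
cv2.imwrite('pics/c7.png',np.hstack([a[:500],cv2.copyMakeBorder(b,0,500-b.shape[0],0,0,0)])[:, :800])
E
```

```text
[ 0.53043069 -0.09414182  0.15332225] F [-0.3  0.4 -0.2] M [ 0.09 -0.15  0.01] 0.6368431294559501 yaw 49.29510748809015 tilt [ 0.001 -0.001] j7 0.8499373939069395
lid bottom scene (np.float64(316.33209817167744), np.float64(150.64494722344634)) wrist (np.float64(318.3636970403695), np.float64(243.14864174208157)) top (np.float64(348.54105773935254), np.float64(228.8974976705785))
rim scene (np.float64(316.6733101037018), np.float64(158.77012168371883)) wrist (np.float64(318.4307840994056), np.float64(228.23535529070423)) top (np.float64(347.8159645624067), np.float64(229.38737653838388))
```

View pics/c7.png

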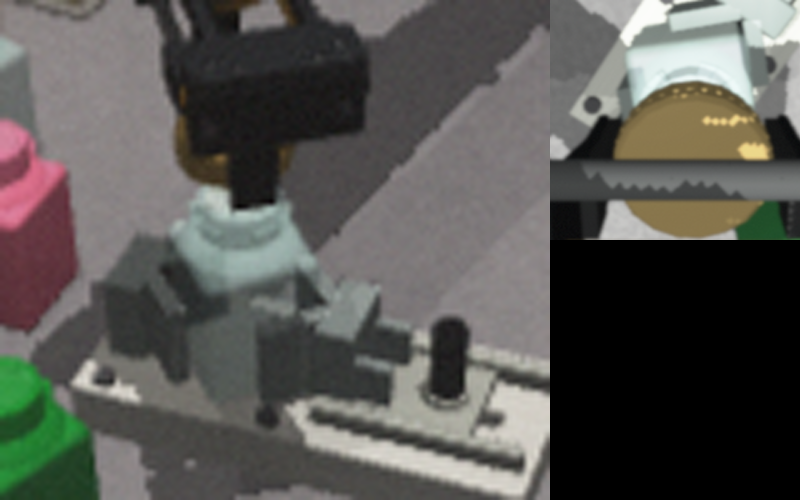

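Run:
```python
from h import *
c=np.load('/tmp/w7.npz'); K,T,z=c['intrinsics'],c['T'],c['range_z']
hsv=cv2.cvtColor(c['color'],cv2.COLOR_RGB2HSV)
v,u=np.mgrid[:400,:640]; q=np.stack([(u-K[0,2])/K[0,0]*z,-(v-K[1,2])/K[1,1]*z,-z],-1)@T[:3,:3].T+T[:3,3]
m=(hsv[...,0]>10)&(hsv[...,0]<32)&(hsv[...,1]>70)&(z>0)&(np.hypot(q[...,0]-.5305,q[...,1]+.0942)<.024)&(q[...,2]>.15)&(q[...,2]<.2)
p=q[m]; A=np.c_[p[:,:2]-p[:,:2].mean(0),np.ones(len(p))]; s=np.linalg.lstsq(A,p[:,2],rcond=None)[0]
print(len(p),'top z',s[2],'slope deg',np.degrees(s[:2]),'res',np.std(A@s-p[:,2]))
mm=(hsv[...,0]>10)&(hsv[...,0]<32)&(hsv[...,1]>70)&(z>0)&(q[...,2]>.165)&(q[...,2]<.19)&(np.hypot(q[...,0]-.53,q[...,1]+.094)<.05)
print('lid centre',cv2.minEnclosingCircle(q[mm][:,:2].astype('float32')))
# glass/rim from top camera before and scene depth now
c=np.load('/tmp/s7.npz'); K,T,z=c['intrinsics'],c['T'],c['range_z']
q=np.stack([(u-K[0,2])/K[0,0]*z,-(v-K[1,2])/K[1,1]*z,-z],-1)@T[:3,:3].T+T[:3,3]
print('rim px->',px2w(c,317.8,159,.134))
m=(z>0)&(abs(q[...,2]-.131)<.005)&(np.hypot(q[...,0]-.53,q[...,1]+.094)<.04); print(m.sum(),q[m].min(0) if m.any() else '',q[m].max(0) if m.any() else '')
```

```text
3241 top z 0.17565674732610329 slope deg [-0.21713566 -0.16869024] res 0.0005796809330287808
lid centre ((0.529952883720398, -0.0930638313293457), 0.028642021119594574)
rim px-> [ 0.52992841 -0.0913819   0.134     ]
132 [ 0.51455253 -0.1129066   0.12608381] [ 0.55683286 -0.06771306  0.13593255]
```

```bash
python3 -c "
from station import *
s=read_state();print(s['time_s'],s['finger_gap'],s['force']);print(job_done())"
```

```text
21.1667 0.6385381099001243 [-0.39368222 -0.7026382   0.09114166]
the job is handed in; nothing more can be done
None
```

The job was handed in at 21.2 s: the pin is in the sliding jaw and released, and the lid is off and held level above the open jar. No verdict is reported.

**Pin:** It seated with about 4 N of push at the expected height. Afterwards its handle top appeared in the scene image within a pixel of where a fully home pin should be.

**Lid:** I unscrewed it anticlockwise and lifted it straight up. These are the final checks:

| Check | Result |
|---|---|
| Level | within about 0.3° (wrist depth) |
| Height | lower edge about 24 mm above the rim |
| Centring | within about 2 mm of the mouth |
| Grip | lid still held; force on the tool is under 1 N, so the jar was not lifted with it |
| Jar | standing in its holder |

The other containers were never approached below travel height. I did not check them separately at the end.

**What went differently:**
- **Missed release:** I never saw the expected rise in upward force at about 65°. I was pressing down with about 10 N, probably enough to mask it, so the hand turned about 107°. The pads slipped a little against a stop, and I turned back about 12° until the lid came free.
- **Jar turned:** It twisted a few degrees in the pinned jaws, as the task described.
- **Grip force:** It was fixed at about 30 N, below the recommended 50 N.
- **Pictures:** I viewed 12, two over the budget.

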